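Bleed the air line and refit the regulator knob

ROBOT

A 7-joint arm with a two-finger parallel gripper is mounted at the origin on a cart in front of the work surface, level with it; the furniture and walls round the work are solid. World frame = base frame: x ahead of the robot, y to its left, z up, the work surface at z = 0. Lengths are in m, angles in degrees, forces in N, time in s.
With the tool pointing down it reaches from about 0.425 to 0.875 m from the base axis. Payload 4.7 kg.
Tool frame: the origin (TCP) lies between the finger pads; the fingertips stand 17 mm ahead of it and the grasp point (between the pads) lies 2 mm behind it; z points along the fingers, y is the line along which they close (so a half turn about z gives the same grasp; the last joint's range is limited). The gripper opens to 87 mm and grips with 3 to 60 N. Pads are 19 mm wide; open, the fingers measure 117 mm over their backs; the gripper's body (75 mm by 190 mm) begins 51 mm behind the grasp point.
Start: joints at [67.042, 18.392, -4.016, 83.108, 1.295, 78.541, -3.26], TCP at [0.262, -0.595, 0.24] pointing down, gripper open.
Joint ranges: [-163.93, 163.93], [-17.29, 119.83], [-79.2, 71.16], [3.27, 140.29], [-89.18, 269.18], [5.43, 117.66], [-154.24, 154.24]. Speed limits (degrees/s): [147.25, 147.25, 180, 180, 180, 180, 180].

INTERFACE

Orientations are given as [roll, pitch, yaw] about the fixed x, y, z axes, in that order (R = Rz(yaw) Ry(pitch) Rx(roll)).
In Python, from cell import env, cams gives the robot as it stands.
- The arm moves only by the shell command python3 -m pendant 'ROWS' [FORCE]. ROWS is JSON, a list of rows, each an object of numbers: "tx", "ty", "tz": the shift along the tool's x, y, z each as a share of 0.05 m, from -1 to 1; "spin": the turn about the tool's z as a share of 4 degrees, from -1 to 1; "claw": the closure, from 0 (fully open) to 1 (shut). A call has 1 to 10 rows; each row shifts and turns the commanded pose from where the row before left it, along the tool's axes as they then stand; what a row does not reach is not made up. A row lasts 1/8 s, in which the tool goes at most 62.5 mm and 10.7 degrees, less where a joint would pass 70% of its speed; a pose out of reach is approached as far as the arm can. A call with a number of a shift or a turn outside -1 to 1 is refused whole. A call with a gripper value outside its range is refused whole. The fingers move at their own pace and stop on an object; FORCE is the grip in N (left out, the last holds). Time passes only in rows, so rows that do not move let the fingers close. It gives the time, the measured TCP pose, the force, the opening and the grip force at its end, in the units of the state.
- env.get_obs(): the state, without advancing time (a new reading comes with each control period).
- cams.read_camera(name): name is "scene" or "top"; returns the picture (480x640x3 uint8, red, green, blue); there is no depth.
- cams.camera_info(name): a dict with "fx", "fy", "cx", "cy" (pixels), "k1" (the pictures are not rectified: a ray, as slopes to the right and down, at radius r is drawn at 1 + k1 r^2 times it, then the intrinsics apply), "rvec" (rotation vector, rad) and "tvec" (3), from world to camera coordinates, as OpenCV has them. Camera axes: x right, y down, z forward; pixel columns grow to the right and rows downward; lengths in m; the calibration is good to about 2 mm. A picture is of the moment at which its call begins. camera_info takes no time and is no camera call.
- env.sign_off(): hands the job in; it is judged then, once.
The state is a dict: "time_s": time; "qpos": joint angles; "joint_velocities": joint speeds; "effort": joint torques, N m; "tool_pos": TCP position; "tool_rot": TCP orientation; "force": force on the tool from outside, world axes, zero at the start; "wrist_torque": the same for the moment, N m; "grip_width": finger opening in m; "grasp_force": force on a finger pad.
Only numpy, scipy, OpenCV 4.12 (cv2) and the standard library are available. Lean on these libraries where they do the work, as an engineer would, in place of code of your own. Each camera call takes 0.05 s, during which the arm holds its last target. There are 200 camera calls.

TASK

The air regulator has lost its knob. First bleed the line: squeeze the trigger of the blow gun, between your fingers against its fixed grip, all the way for about half a second, and let it spring back. Then take the black knob, turn it so that its D-shaped bore (flat on the side of the pointer ridge) matches the flat of the regulator's shaft, push it fully home and go on pressing the sprung shaft down to its stop: finish still holding the knob pressed down, without having shifted the other things on the bench.

Things in the scene. Friction and masses are not known exactly. Their poses are not given: they have to be found in the camera images.
- air_gun: blow gun bolted upside down in a steel holder fixed to the bench (base 85 x 66 mm). Origin: centre of the base's underside, z up, +x from grip to trigger, where the brass nozzle also points (its end at x = 72 mm, 46 mm high). The fixed aluminium and rubber grip stands upright from x = -22 to 0 mm, 30 mm wide in y, its top 152 mm high
- grip_back (a point): point on the rear face (the -x side) of the blow gun's fixed grip, 118 mm above the bench, opposite the place to press the trigger; axes as air_gun
- trigger_face (a point): point on the outer (+x) face of the steel trigger lever (18 mm wide) where a finger presses, about 116 mm above the bench; at rest about 46 mm from grip_back, fully squeezed 32 mm. Moves with the trigger. The lever runs up from its hinge (62 mm high) to about 140 mm and leans away from the grip at rest; axes as air_gun at rest
- trigger (a joint): trigger angle: 0 at rest (sprung out), 0.24 rad fully squeezed against its stop; the spring needs about 3 N to start and 9 N at full squeeze at trigger_face, and returns the trigger to 0 when let go
- regulator: grey air regulator, 104 x 84 mm, fixed to the bench, a round gauge on its front (-x) side and a brass port on either side; origin at the centre of its underside, on the shaft's axis; z up. Its top plate is 56 mm high and carries a round boss (38 mm across, top 61 mm above the bench) from which the shaft stands up
- spindle_top (a point): centre of the end of the upright steel D-shaft on the regulator, 93 mm above the bench at rest. Shaft 20 mm diameter with one flat 6.5 mm from its axis along all the exposed 32 mm, end tapered to 7.5 mm radius over the last 4 mm. z up; +x points from the axis to the flat (on the regulator's front, -x, side). It does not turn
- spindle (a joint): how far the sprung shaft is pressed down into the regulator: 0 at rest, 0.008 m at its stop; about 4 N to start it, 12 N at the stop; springs back when let go
- knob_center (a point): centre (22 mm above the underside) of the loose black knob: round, 44 mm diameter, 44 mm high, about 90 g, standing on the bench on its open end; upper half smooth, lower half fluted. z up; +x points from the axis to the flat of its bore; the aluminium pointer ridge on top (3 mm high, from centre to edge) lies on that same +x side
- knob_bore_end (a point): point on the knob's axis at the closed end of its bore, 20 mm above its underside; axes as knob_center. The bore is D-shaped, blind, open below, 23 mm diameter, 20 mm deep, its flat 8 mm from the axis. This point meets spindle_top when the knob is fully home
- knob: the same knob; origin at the centre of its underside
- spanner_small_at (a point): bystander, loose on the bench: small steel open-ended spanner, 167 mm long, 7 mm thick (point 5 mm above its underside's centre)
- micrometer_at (a point): bystander, loose on the bench: micrometer, 138 mm long, 16 mm thick (point 5 mm above its underside's centre)
- tray_bush_a_at (a point): bystander, loose on the bench: small steel flanged bush, 35 mm across, 24 mm high (point 5 mm above its underside's centre)
- gear_b_at (a point): bystander, loose on the bench: small steel gear, 56 mm across, 19 mm thick (point 5 mm above its underside's centre)
- collar_at (a point): bystander, loose on the bench: dark steel collar, 62 mm across, 22 mm high (point 5 mm above its underside's centre)
- tin_flux_at (a point): bystander, loose on the bench: round tin with lid, 61 mm across, 50 mm high (point 5 mm above its underside's centre)

How it is judged (in metres and radians):
On the way, in this order (a step that is already met when the one before it is completed fails the run):
1. the trigger is squeezed nearly to its stop (over 0.20 rad) between fingers on the trigger and on the fixed grip (value of joint trigger above 0.2 rad and contact force between the fingers and trigger above 1 N and contact force between the fingers and air_gun above 1 N), for 0.2 s.
2. the trigger is let go and has sprung back (under 0.03 rad) (value of joint trigger below 0.03 rad and contact force between the fingers and trigger below 0.5 N), for 0.2 s.
3. the knob is home on the shaft, flats matching, and presses the shaft down (distance between knob_bore_end and spindle_top below 0.004 m and angle between the x axis of knob_center and the x axis of spindle_top, either way round below 0.3 rad and angle between knob_center's own z axis and vertical below 0.09 rad and value of joint spindle above 0.005 m and contact force between the fingers and knob above 2 N), for 0.2 s.
At the end, for the whole second after the job is handed in: the knob is home on the D-shaft (bore end within 4 mm of the shaft's end, flats within 0.3 rad, upright within 0.09 rad), the fingers touch it with over 2 N and keep it pressed so that the sprung shaft is more than 5 mm (of 8) down, at rest; the trigger is back out (under 0.03 rad) (all of step 3 and value of joint trigger below 0.03 rad and linear speed of knob below 0.02 m/s); the arm keeps its last pose, push and grip.
It fails at once if a bystander is shifted by more than 30 mm (distance of any of spanner_small_at, micrometer_at, tray_bush_a_at, gear_b_at, collar_at, tin_flux_at from where it was at the start of the episode above 0.03 m).
It also fails if it takes over 48 s, if anything falls off the work surface, if the arm or the gripper's body presses on something with over 40 N, if the wrist force passes 120 N, or if a joint passes its speed limit or range.

## Working session

There is one attempt and no reset: what is moved stays moved. The work goes in short steps, Python scripts to look and compute and a shell command to move; the robot and the scene stay as the last step left them, time stands still between calls to the robot, and variables do not carry over. Pictures are saved under pics/ and viewed, at most 10 in all, crops included, and the job is handed in when it is done.

```bash
mkdir -p pics; ls; cat > h.py <<'E'
import numpy as np, cv2
from cell import env, cams
def shot(n,f):
    im=cams.read_camera(n); cv2.imwrite('pics/'+f,im[:,:,::-1]); return im
def ray(n,uv):
    c=cams.camera_info(n); x=np.array([(uv[0]-c['cx'])/c['fx'],(uv[1]-c['cy'])/c['fy']])
    s=x.copy()
    for _ in range(20): s=x/(1+c['k1']*(s@s))
    R=cv2.Rodrigues(np.array(c['rvec'],float))[0]; t=np.array(c['tvec'],float)
    return -R.T@t, R.T@np.array([s[0],s[1],1])
def onz(n,uv,z):
    o,d=ray(n,uv); return o+d*(z-o[2])/d[2]
def tri(uva,uvb,a='scene',b='top'):
    o1,d1=ray(a,uva);o2,d2=ray(b,uvb)
    k=np.linalg.lstsq(np.c_[d1,-d2],o2-o1,rcond=None)[0]
    p,q=o1+k[0]*d1,o2+k[1]*d2; return (p+q)/2,np.linalg.norm(p-q)
def proj(n,P):
    c=cams.camera_info(n);R=cv2.Rodrigues(np.array(c['rvec'],float))[0];p=R@np.array(P)+np.array(c['tvec'])
    s=p[:2]/p[2]; s=s*(1+c['k1']*(s@s)); return np.array([c['fx']*s[0]+c['cx'],c['fy']*s[1]+c['cy']])
E
python3 - <<'E'
from h import *
shot('top','top0.png');shot('scene','sc0.png')
for n in('top','scene'):
    o,d=ray(n,(320,240));print(n,o,d,cams.camera_info(n))
print(env.get_obs())
E
```

```text
pics
top [0.29490434 0.03725987 1.33272749] [ 0.20972155 -0.01670728 -0.97777199] {'fx': 547.9415235720701, 'fy': 547.9415235720701, 'cx': 311.04083025882977, 'cy': 236.85341561031728, 'k1': -0.04336693895671965, 'rvec': array([ 2.10604474, -2.10776573,  0.22983771]), 'tvec': array([0.03726008, 0.57495036, 1.23796736])}
scene [-1.18567256e-04  8.63652929e-01  1.10097474e+00] [ 0.39280723 -0.57355114 -0.7189056 ] {'fx': 556.6251931087177, 'fy': 556.6251931087177, 'cx': 315.41222388714556, 'cy': 242.2093113296918, 'k1': -0.1156679332494713, 'rvec': array([ 0.85478961, -2.59281819,  1.05040365]), 'tvec': array([0.48985534, 0.26396412, 1.28390282])}
{'time_s': 0.1, 'qpos': array([67.04341272, 18.43390994, -4.01464883, 83.16854508,  1.29458834,
       78.54078189, -3.25989615]), 'joint_velocities': array([-0.0830596 , -0.10966566, -0.0563455 , -0.08611317, -0.02247   ,
       -0.00788077,  0.06640638]), 'effort': array([-5.76100920e-04, -4.92568660e+01, -4.05913275e-01, -3.13398743e+01,
       -6.39923522e-02,  3.94335121e-02,  5.27653151e-05]), 'tool_pos': array([ 0.26169538, -0.59447791,  0.23857542]), 'tool_rot': array([-1.79901969e+02,  5.37935026e-03,  2.37653845e+01]), 'force': array([-0.07036047,  0.31673408, -0.2979572 ]), 'wrist_torque': array([-0.00372435, -0.03176883, -0.0412889 ]), 'grasp_force': 0.0, 'grip_width': 0.08729739254132528}
```

View pics/top0.png

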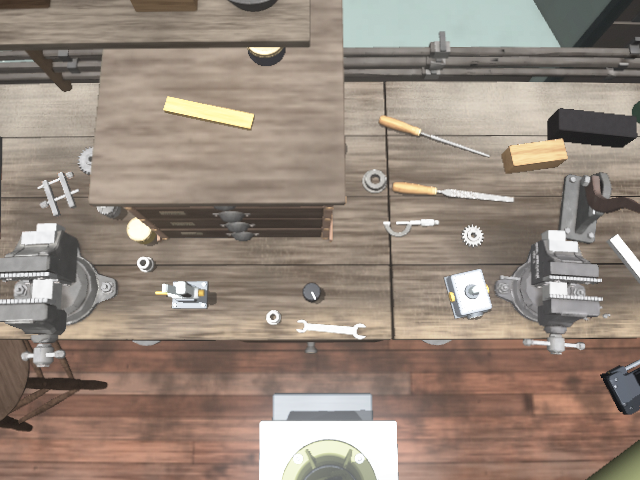

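View pics/sc0.png

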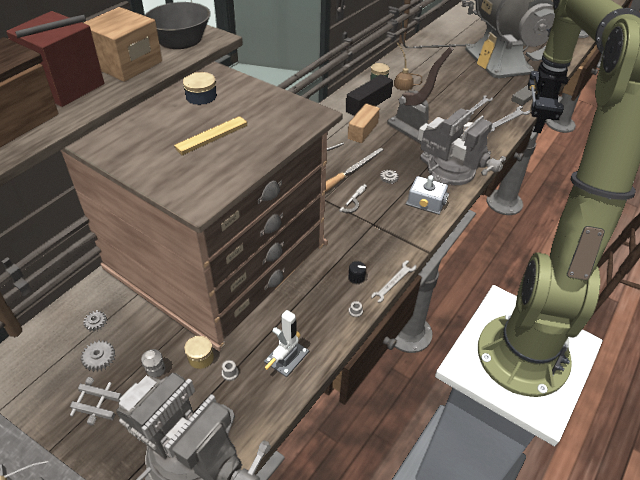

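The top view shows the knob at (313,292), the blow gun at (187,293), the regulator at (470,291), a bush at (273,317) and the spanner at (330,329). I'll enlarge these.

```bash
python3 - <<'E'
import cv2,numpy as np
t=cv2.imread('pics/top0.png');s=cv2.imread('pics/sc0.png')
def c(im,u,v,w,h,k):return cv2.resize(im[v:v+h,u:u+w],None,fx=k,fy=k,interpolation=cv2.INTER_CUBIC)
a=np.hstack([c(t,150,268,66,50,4),c(t,440,262,66,50,4),c(t,288,270,66,50,4)])
b=np.hstack([c(s,255,300,66,80,4),c(s,400,165,66,80,4),c(s,330,245,66,80,4)])
cv2.imwrite('pics/m.png',np.vstack([a,b])) 
E
```

```text
(no output)
```

View pics/m.png

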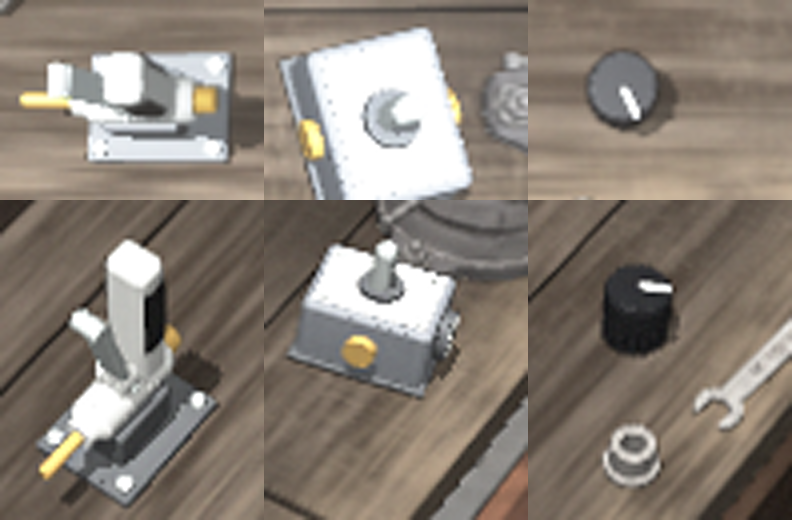

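Crops: gun base corners at about (172,308), (207,308), (208,281) and nozzle end (155,293). Shaft end about (475,289), plate corners (450,276), (481,269), (491,308). Knob top (312,292), its pointer heading down-right.

```bash
python3 - <<'E'
from h import *
np.set_printoptions(precision=4,suppress=True)
T=lambda ox,oy,x,y:(ox+(x+.5)/4-.5,oy+(y+.5)/4-.5)
gun={k:onz('top',T(150,268,*p),z) for k,p,z in [('bl',(88,161),.005),('br',(229,161),.005),('tr',(234,54),.005),('noz',(20,100),.046),('griptop',(127,75),.152)]}
print(gun, 'len',np.linalg.norm(gun['bl']-gun['br']),np.linalg.norm(gun['tr']-gun['br']))
reg={k:onz('top',T(440,262,x-264,y),z) for k,x,y,z in [('tl',306,57,.056),('tr',430,28,.056),('br',470,185,.056),('sh',404,109,.093),('boss',392,117,.061)]}
print(reg)
d=reg['tr']-reg['tl'];print('yaw from ports',np.degrees(np.arctan2(d[0],-d[1])),np.linalg.norm(d)); d=reg['tr']-reg['br'];print('yaw',np.degrees(np.arctan2(d[1],d[0])),np.linalg.norm(d))
kt=onz('top',T(288,270,94,86),.044);a=onz('top',T(288,270,95,91),.047);b=onz('top',T(288,270,108,117),.047)
print('knob',kt,np.degrees(np.arctan2(*(b-a)[[1,0]])),np.linalg.norm(b-a))
S=lambda ox,oy,x,y:(ox+(x+.5)/4-.5,oy+(y-200+.5)/4-.5)
# two views
print('shaft',tri(S(400,165,385-264,248),T(440,262,140,109)))
print('nozzle',tri(S(255,300,44,473),T(150,268,20,100)))
print('grip top',tri(S(255,300,136,257),T(150,268,127,75)))
print('trig top',tri(S(255,300,80,318),T(150,268,60,72)))
print('pointer tip',tri(S(330,245,671-528,290),T(288,270,108,117)))
for n in('scene',):
  print(proj(n,[.53,-.13,.044]))
E
```

```text
{'bl': array([0.4119, 0.3744, 0.005 ]), 'br': array([0.4121, 0.2888, 0.005 ]), 'tr': array([0.4772, 0.2882, 0.005 ]), 'noz': array([0.4441, 0.4062, 0.046 ]), 'griptop': array([0.4455, 0.3182, 0.152 ])} len 0.08563354635743485 0.06512092267335401
{'tl': array([ 0.482 , -0.2909,  0.056 ]), 'tr': array([ 0.4991, -0.3656,  0.056 ]), 'br': array([ 0.4065, -0.3831,  0.056 ]), 'sh': array([ 0.4466, -0.3359,  0.093 ]), 'boss': array([ 0.4458, -0.3382,  0.061 ])}
yaw from ports 12.892599586392352 0.07668462239773713
yaw 10.67784034208778 0.09428255410480228
knob [0.448  0.0367 0.044 ] -153.54780682730708 0.017080465219707505
shaft (array([ 0.4469, -0.336 ,  0.0924]), np.float64(0.0004467023224856363))
nozzle (array([0.4443, 0.406 , 0.0471]), np.float64(0.0006787818402656573))
grip top (array([0.4463, 0.3193, 0.1479]), np.float64(0.0006615872555188712))
trig top (array([0.4507, 0.3602, 0.1345]), np.float64(0.00283328364089201))
pointer tip (array([0.4299, 0.0285, 0.0439]), np.float64(0.00018365583227775294))
[365.7081 216.1983]
```

```bash
python3 -m pendant '[{"tz":-0.4,"spin":1},{"tz":-0.4,"spin":1},{"tz":-0.4,"spin":1},{"tz":-0.4,"spin":1},{"tz":-0.4,"spin":1},{"tz":-0.4,"spin":0.95},{}]' 40; python3 -c "
from h import *
print(env.get_obs()['qpos'].round(1))"
```

```text
[67.  18.4 -4.  83.2  1.3 78.5 -3.3]invalid input at $[0]: expected keys tx, ty, tz, spin, claw
```

```bash
python3 -m pendant '[{"tx":0,"ty":0,"tz":-0.4,"spin":1,"claw":0},{"tx":0,"ty":0,"tz":-0.4,"spin":1,"claw":0},{"tx":0,"ty":0,"tz":-0.4,"spin":1,"claw":0},{"tx":0,"ty":0,"tz":-0.4,"spin":1,"claw":0},{"tx":0,"ty":0,"tz":-0.4,"spin":1,"claw":0},{"tx":0,"ty":0,"tz":-0.4,"spin":0.95,"claw":0},{"tx":0,"ty":0,"tz":0,"spin":0,"claw":0}]' 40; python3 -c "
from h import *
print(env.get_obs()['qpos'].round(1))"
```

```text
time_s: 0.98
tool_pos: [0.2622, -0.5954, 0.3608]
tool_rot: [179.9, -0.1, 0.0]
force: [-0.2, 0.5, 0.0]
grip_width: 0.0871
grasp_force: 0.0
[ 64.5  17.   -0.8  71.3   0.2  91.6 -26.3]
```

```bash
python3 -m pendant '[{"tx":0.5,"ty":-1,"tz":0,"spin":0,"claw":0},{"tx":0.5,"ty":-1,"tz":0,"spin":0,"claw":0},{"tx":0.5,"ty":-1,"tz":0,"spin":0,"claw":0},{"tx":0.5,"ty":-1,"tz":0,"spin":0,"claw":0},{"tx":0.5,"ty":-1,"tz":0,"spin":0,"claw":0},{"tx":0.5,"ty":-1,"tz":0,"spin":0,"claw":0},{"tx":0.5,"ty":-1,"tz":0,"spin":0,"claw":0},{"tx":0.5,"ty":-1,"tz":0,"spin":0,"claw":0},{"tx":0,"ty":0,"tz":0,"spin":0,"claw":0}]'
python3 -m pendant '[{"tx":0,"ty":-1,"tz":0,"spin":0,"claw":0},{"tx":0,"ty":-1,"tz":0,"spin":0,"claw":0},{"tx":0,"ty":-1,"tz":0,"spin":0,"claw":0},{"tx":0,"ty":-1,"tz":0,"spin":0,"claw":0},{"tx":0,"ty":-1,"tz":0,"spin":0,"claw":0},{"tx":0,"ty":-1,"tz":0,"spin":0,"claw":0},{"tx":0,"ty":-1,"tz":0,"spin":0,"claw":0},{"tx":0,"ty":0,"tz":0,"spin":0,"claw":0}]'
```

```text
time_s: 2.1
tool_pos: [0.4638, -0.1894, 0.3585]
tool_rot: [-179.9, 0.0, 0.6]
force: [-0.5, -1.4, -0.4]
grip_width: 0.087
grasp_force: 0.0
time_s: 3.1
tool_pos: [0.4612, 0.1586, 0.3587]
tool_rot: [-179.9, 0.1, 0.4]
force: [-0.2, -1.2, -0.2]
grip_width: 0.087
grasp_force: 0.0
```

```bash
python3 -m pendant '[{"tx":-0.35,"ty":-1,"tz":0,"spin":0,"claw":0},{"tx":0,"ty":-1,"tz":0,"spin":0.1,"claw":0},{"tx":0,"ty":-1,"tz":0,"spin":0,"claw":0},{"tx":0,"ty":-0.36,"tz":0,"spin":0,"claw":0},{"tx":0,"ty":0,"tz":1,"spin":0,"claw":0},{"tx":0,"ty":0,"tz":1,"spin":0,"claw":0},{"tx":0,"ty":0,"tz":0,"spin":0,"claw":0},{"tx":0,"ty":0,"tz":0,"spin":0,"claw":0}]'
python3 - <<'E'
from h import *
im=shot('scene','sc1.png')[200:400,180:400]
cv2.imwrite('pics/sc1c.png',cv2.resize(im,None,fx=3,fy=3)[:,:,::-1])
print(env.get_obs()['qpos'].round(1))
E
```

```text
time_s: 4.1
tool_pos: [0.4466, 0.3225, 0.2609]
tool_rot: [-180.0, -0.1, -0.5]
force: [0.9, 0.7, 0.5]
grip_width: 0.087
grasp_force: 0.0
[  10.    11.1  -54.6   94.1    9.3   79.3 -136.3]
```

View pics/sc1c.png

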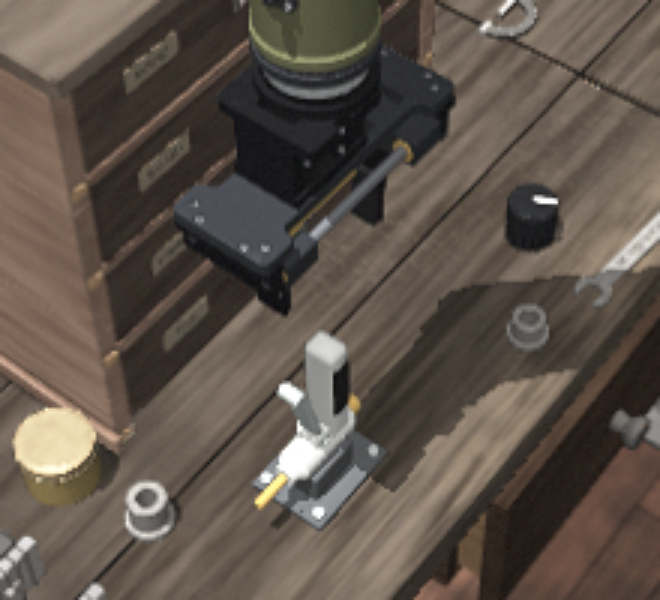

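```bash
python3 -m pendant '[{"tx":-0.04,"ty":-0.2,"tz":0.8,"spin":-0.1,"claw":0},{"tx":0,"ty":0,"tz":0.7,"spin":0,"claw":0},{"tx":0,"ty":0,"tz":0.7,"spin":0,"claw":0},{"tx":0,"ty":0,"tz":0.7,"spin":0,"claw":0},{"tx":0,"ty":0,"tz":0,"spin":0,"claw":0},{"tx":0,"ty":0,"tz":0,"spin":0,"claw":0},{"tx":0,"ty":0,"tz":0,"spin":0,"claw":0}]' 40
python3 -c "
from h import *
print(env.get_obs()['qpos'].round(1))"
```

```text
time_s: 5.03
tool_pos: [0.4448, 0.3339, 0.1168]
tool_rot: [-179.9, -0.2, -0.1]
force: [0.8, 0.0, -0.3]
grip_width: 0.087
grasp_force: 0.0
[   5.1   19.8  -52.2  103.8   17.3   64.6 -143. ]
```

```bash
python3 -m pendant '[{"tx":0,"ty":0.16,"tz":0,"spin":0,"claw":0.2},{"tx":0,"ty":0,"tz":0,"spin":0,"claw":0.4},{"tx":0,"ty":0,"tz":0,"spin":0,"claw":0.55},{"tx":0,"ty":0,"tz":0,"spin":0,"claw":0.7},{"tx":0,"ty":0,"tz":0,"spin":0,"claw":0.7},{"tx":0,"ty":0,"tz":0,"spin":0,"claw":0.7}]' 30
```

```text
time_s: 5.78
tool_pos: [0.444, 0.33, 0.1163]
tool_rot: [-179.5, -0.2, 0.1]
force: [0.2, 10.3, 3.4]
grip_width: 0.0359
grasp_force: 30.2
```

```bash
python3 -m pendant '[{"tx":0,"ty":-0.06,"tz":0,"spin":0,"claw":0.9},{"tx":0,"ty":0,"tz":0,"spin":0,"claw":0.9},{"tx":0,"ty":0,"tz":0,"spin":0,"claw":0.9},{"tx":0,"ty":0,"tz":0,"spin":0,"claw":0.9}]' 40
python3 - <<'E'
from h import *
im=shot('scene','sc2.png')[260:400,230:340]
cv2.imwrite('pics/sc2c.png',cv2.resize(im,None,fx=4,fy=4)[:,:,::-1])
E
```

```text
time_s: 6.28
tool_pos: [0.4439, 0.3299, 0.1163]
tool_rot: [-179.9, -0.1, 0.0]
force: [-1.2, 3.4, 8.5]
grip_width: 0.0357
grasp_force: 39.7
```

View pics/sc2c.png

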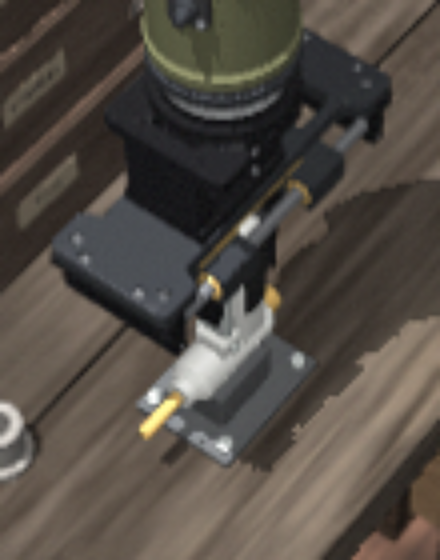

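The width stopped at 35.7 mm and did not change between 30 and 40 N. That is far above the 9 N spring, so the lever is on its stop, and it has been held for more than 0.5 s. Next I release it.

```bash
python3 -m pendant '[{"tx":0,"ty":0,"tz":0,"spin":0,"claw":0.4},{"tx":0,"ty":-0.08,"tz":0,"spin":0,"claw":0},{"tx":0,"ty":0,"tz":0,"spin":0,"claw":0},{"tx":0,"ty":0,"tz":0,"spin":0,"claw":0},{"tx":0,"ty":0,"tz":0,"spin":0,"claw":0},{"tx":0,"ty":0,"tz":0,"spin":0,"claw":0}]'
python3 -m pendant '[{"tx":0,"ty":0,"tz":-0.7,"spin":0,"claw":0},{"tx":0,"ty":0,"tz":-0.8,"spin":0,"claw":0},{"tx":0,"ty":0,"tz":-0.7,"spin":0,"claw":0},{"tx":0,"ty":1,"tz":0,"spin":0,"claw":0},{"tx":0,"ty":1,"tz":0,"spin":0,"claw":0},{"tx":0,"ty":1,"tz":0,"spin":0,"claw":0},{"tx":0,"ty":1,"tz":0,"spin":0,"claw":0},{"tx":0,"ty":0,"tz":0,"spin":0,"claw":0},{"tx":0,"ty":0,"tz":0,"spin":0,"claw":0}]'
python3 - <<'E'
from h import *
im=shot('scene','sc3.png')
a=cv2.imread('pics/sc0.png')[:,:,::-1]
d=cv2.absdiff(im,a)[300:380,255:321].max(2); print((d>60).sum(), (d[:40]>60).sum())
cv2.imwrite('pics/sc3c.png',cv2.resize(np.hstack([im[300:380,255:321],a[300:380,255:321]]),None,fx=4,fy=4)[:,:,::-1])
E
```

```text
time_s: 7.08
tool_pos: [0.4435, 0.3309, 0.1142]
tool_rot: [179.9, 0.0, -0.1]
force: [0.0, -0.4, -0.4]
grip_width: 0.0847
grasp_force: 0.0
time_s: 8.2
tool_pos: [0.4432, 0.1323, 0.2247]
tool_rot: [180.0, 0.0, -0.0]
force: [-0.5, 0.8, 0.0]
grip_width: 0.087
grasp_force: 0.0
0 0
```

View pics/sc3c.png

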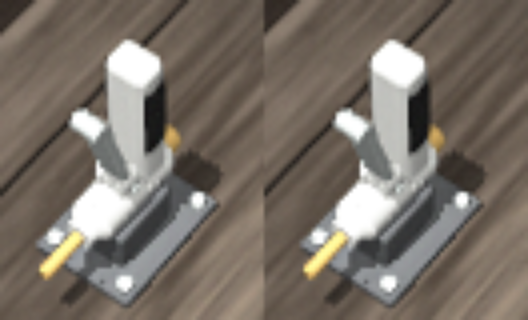

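The trigger is back at rest; the crop is identical to the first picture. Now I refine the knob and shaft using masks on the first pictures.

```bash
python3 - <<'E'
from h import *
np.set_printoptions(precision=4,suppress=True)
t=cv2.imread('pics/top0.png'); g=cv2.cvtColor(t,cv2.COLOR_BGR2GRAY)
k=g[276:310,298:332]; print('\n'.join(' '.join('%3d'%v for v in r) for r in k[::2,::2]))
# plate
m=np.uint8(g[262:316,440:500]>185)*255
m=cv2.morphologyEx(m,cv2.MORPH_CLOSE,np.ones((3,3)))
cs=max(cv2.findContours(m,cv2.RETR_EXTERNAL,cv2.CHAIN_APPROX_NONE)[0],key=cv2.contourArea)
r=cv2.minAreaRect(cs+np.array([440,262])); print(r)
b=np.array([onz('top',p,.056) for p in cv2.boxPoints(r)]);print(b,b.mean(0))
for i in range(2):
    d=b[i+1]-b[i];print(np.linalg.norm(d),np.degrees(np.arctan2(d[1],d[0])))
h=g[278:304,458:488];print('\n'.join(' '.join('%3d'%v for v in r) for r in h))
E
```

```text
114 112 112 110 113 120 111 110 110 106 107 110 107 110 113 109 114
129 126 129 128 124 125 116 113 112 110 113 110 108 107 113 112 117
126 124 125 122 123 124 123 121 120 118 116 114 113 113 119 120 125
118 118 118 114 114 109  96  89 100 113 115 116 116 112 114 118 123
134 135 137 139 100 111 120 118 112  94 132 138 137 134 133 132 131
136 139 140 103 119 122 121 119 119 120  99 149 146 144 143 143 144
115 116 108 105 124 122 121 120 119 119 117  74 100 127 128 126 128
106 104  91 116 124 125 123 121 121 119 118  70  75  99 111 108 109
113 109  93 137 126 125 123 254 120 120 119  66  73  78 108 106 106
112 112  99 110 128 125 124 254 181 121 118  63  73  73 109 109 109
127 127 125  75 131 127 125 148 255 122  92  76  82 101 129 127 129
146 146 147 111  79 122 126 126 254  78  60  83  82 105 125 129 128
156 157 157 153 101  56  62  68  52  65 100  97 120 147 152 152 150
151 152 156 156 159 147 116  82  93 106 108 125 163 160 159 157 156
141 143 146 148 152 157 156 158 158 145 156 158 156 156 157 156 155
133 136 142 147 150 153 152 151 153 155 155 154 156 153 151 147 150
131 133 137 
[... 2785 characters left out ...]
 255 255 255 255 255 254 160 123 138 162 155 129 174 253 255 255 255 255 255 255 255 255 255 255 255
246 253 255 255 255 255 255 255 255 255 255 255 255 255 255 255 255 255 255 255 255 255 255 255 255 255 255 255 255 255
242 251 255 255 255 255 255 255 255 255 255 255 255 255 255 255 255 255 255 255 255 255 255 255 255 255 255 255 255 255
242 249 222 255 255 255 255 255 255 255 255 255 255 255 255 255 255 255 255 255 255 255 255 255 255 255 255 255 255 255
238 248 253 255 255 255 255 255 255 255 255 255 255 255 255 255 255 255 255 255 255 255 255 255 255 255 255 255 255 255
180 245 252 255 255 255 255 255 255 255 255 255 255 255 255 255 255 255 255 255 255 255 255 255 255 255 255 255 255 255
```

```bash
python3 -c "
from h import *
print(onz('top',(471.9,291.0),.061),onz('top',(311.25,291.2),.044))"
```

```text
[ 0.4455332  -0.33882238  0.061     ] [0.44786836 0.03640017 0.044     ]
```

```bash
python3 -m pendant '[{"tx":0.09,"ty":0.95,"tz":0,"spin":0,"claw":0},{"tx":0,"ty":0.93,"tz":0,"spin":0,"claw":0},{"tx":0,"ty":0,"tz":1,"spin":0,"claw":0},{"tx":0,"ty":0,"tz":1,"spin":0,"claw":0},{"tx":0,"ty":0,"tz":0.6,"spin":0,"claw":0},{"tx":0,"ty":0,"tz":0,"spin":0,"claw":0},{"tx":0,"ty":0,"tz":0,"spin":0,"claw":0}]'
```

```text
time_s: 9.12
tool_pos: [0.4489, 0.0391, 0.0957]
tool_rot: [-180.0, -0.1, 0.1]
force: [-0.4, -0.8, 0.5]
grip_width: 0.0874
grasp_force: 0.0
```

```bash
python3 -m pendant '[{"tx":-0.02,"ty":0.05,"tz":0.6,"spin":0,"claw":0},{"tx":0,"ty":0,"tz":0.5,"spin":0,"claw":0},{"tx":0,"ty":0,"tz":0.15,"spin":0,"claw":0},{"tx":0,"ty":0,"tz":0,"spin":0,"claw":0},{"tx":0,"ty":0,"tz":0,"spin":0,"claw":0},{"tx":0,"ty":0,"tz":0,"spin":0,"claw":0}]'
```

```text
time_s: 9.88
tool_pos: [0.4477, 0.0354, 0.033]
tool_rot: [180.0, -0.1, -0.0]
force: [-0.7, 0.2, -0.4]
grip_width: 0.0868
grasp_force: 0.0
```

```bash
python3 -m pendant '[{"tx":0,"ty":0,"tz":0,"spin":0,"claw":0.3},{"tx":0,"ty":0,"tz":0,"spin":0,"claw":0.45},{"tx":0,"ty":0,"tz":0,"spin":0,"claw":0.7},{"tx":0,"ty":0,"tz":0,"spin":0,"claw":0.7},{"tx":0,"ty":0,"tz":0,"spin":0,"claw":0.7}]' 40
python3 -m pendant '[{"tx":0,"ty":0,"tz":-0.5,"spin":0,"claw":0.7},{"tx":0,"ty":0,"tz":-0.9,"spin":0,"claw":0.7},{"tx":0,"ty":0,"tz":-0.9,"spin":0,"claw":0.7},{"tx":0,"ty":0,"tz":-0.9,"spin":0,"claw":0.7},{"tx":0,"ty":0,"tz":0,"spin":0,"claw":0.7},{"tx":0,"ty":0,"tz":0,"spin":0,"claw":0.7}]'
python3 - <<'E'
from h import *
o=env.get_obs();print(o['tool_pos'],o['qpos'].round(1))
a=shot('top','t4.png');b=shot('scene','s4.png')
p=o['tool_pos'];u=proj('top',p).astype(int);v=proj('scene',p).astype(int)
f=lambda im,c:cv2.resize(im[max(c[1]-35,0):,max(c[0]-45,0):][:70,:90],(400,311),interpolation=cv2.INTER_CUBIC)
print(u,v);cv2.imwrite('pics/m4.png',np.hstack([f(a,u),f(b,v)])[:,:,::-1])
E
```

```text
time_s: 10.5
tool_pos: [0.4468, 0.0356, 0.032]
tool_rot: [-180.0, 0.0, -0.0]
force: [0.5, 0.3, -0.1]
grip_width: 0.0452
grasp_force: 0.3
time_s: 11.25
tool_pos: [0.4461, 0.0353, 0.1911]
tool_rot: [180.0, 0.1, -0.0]
force: [0.9, -0.3, -1.2]
grip_width: 0.0428
grasp_force: 40.0
[0.4461235  0.03533769 0.19113244] [ 36.   -4.  -41.8 112.8  -2.8  70.3 -94.8]
[311 283] [363 224]
```

View pics/m4.png

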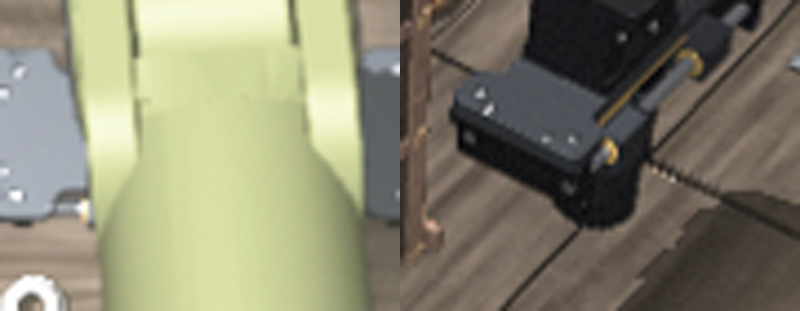

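```bash
python3 -c "
from h import *
th=np.linspace(0,6.28,200)
for cx in (.446,.448):
  for z in (.156,.159,.164):
    P=np.array([proj('scene',[cx+.022*np.cos(t),.0353+.022*np.sin(t),z]) for t in th]);print(cx,z,P.min(0),P.max(0),P[P[:,1].argmax()])
s=cv2.imread('pics/s4.png',0)[220:246,346:378]
print('\n'.join(' '.join('%3d'%v for v in r) for r in s))
"
```

```text
0.446 0.156 [352.84786497 228.35881835] [371.24381385 241.48846653] [362.66247723 241.48846653]
0.446 0.159 [352.93014423 227.47629106] [371.35599359 240.60693044] [362.76204734 240.60693044]
0.446 0.164 [353.06782213 225.99913677] [371.54369735 239.13123709] [362.92866573 239.13123709]
0.448 0.156 [352.1502376  228.00700815] [370.53575109 241.12081736] [361.95128642 241.12081736]
0.448 0.159 [352.23136422 227.12442586] [370.64670758 240.23918907] [362.04961915 240.23918907]
0.448 0.164 [352.3671135  225.64718432] [370.83236414 238.76334638] [362.21416659 238.76334638]
 47  61  81  86 146 127  89  82  82  85 159 103  68  83  82  82  67  55 109 104  61  74  64  37  29  32  34  24  51 111  85  37
 44  42  46  61  85  81  87  87  85  84  96 104  82  84  79  65  36  71 144 183  73  48  36  33  35  32  32  23  57  92  37  73
 42  43  42  43  49  64  86  84  93  90  85  81  83  80  67  33  39  92 160 169 146  30  29  28  32  36  27  22  39  36  70  93
 21  36  42  44  42  42  49  67  89  89  86  82  80  67  35  36  70 106 129 127 173  34  33  30  33  36  26  19  33  71  93  86
 17  18  19 
[... 2103 characters left out ...]
  45  64  69 103 122 124 110  94  84  82  85  89  92  99 100
109 113 113 110 101 105 102 103  99  97  78  38  82 103  99 100  98  89 111 112 110 111 110  97  84  84  81  81  87  98 103 104
113 113 111 100 105 106 104 103  99  83  36  72  99  99  97  97 100 106 107 108 108 107  94  82  84  84  84  82  90  94 100  98
110 108 106 103 106 107 104 103  83  36  72  98  98 100  98 100 105 111 108 105 103  95  81  80  80  82  90  97  96  96  95 102
109 106 103 107 111 108 100  85  33  69 100 101 101 100  98 103 108 110 103  98  89  84  84  82  79  85  94 101  97  97  97  97
107 104 108 111 112 108  87  41  69  99 100 101 101 101 103 101 101 103 101  91  82  81  81  82  85  89  96  96  96  98  92  59
```

```bash
python3 -m pendant '[{"tx":0,"ty":0.9,"tz":0,"spin":0,"claw":0.7},{"tx":0,"ty":0.9,"tz":0,"spin":0,"claw":0.7},{"tx":0,"ty":0.9,"tz":0,"spin":0,"claw":0.7},{"tx":0,"ty":0.9,"tz":0,"spin":0,"claw":0.7},{"tx":0,"ty":0.9,"tz":0,"spin":0,"claw":0.7},{"tx":0,"ty":0.9,"tz":0,"spin":0,"claw":0.7},{"tx":0,"ty":0.9,"tz":0,"spin":0,"claw":0.7},{"tx":0,"ty":0.9,"tz":0,"spin":0,"claw":0.7},{"tx":0,"ty":0.27,"tz":0,"spin":0,"claw":0.7},{"tx":0,"ty":0,"tz":0,"spin":0,"claw":0.7}]'
python3 -m pendant '[{"tx":0,"ty":0,"tz":0,"spin":0.9,"claw":0.7},{"tx":0,"ty":0,"tz":0,"spin":0.9,"claw":0.7},{"tx":0,"ty":0,"tz":0,"spin":0.9,"claw":0.7},{"tx":0,"ty":0,"tz":0,"spin":0.7,"claw":0.7},{"tx":0,"ty":0,"tz":0,"spin":0,"claw":0.7},{"tx":0,"ty":0,"tz":0,"spin":0,"claw":0.7}]' 50
```

```text
time_s: 12.6
tool_pos: [0.4459, -0.3378, 0.1904]
tool_rot: [-179.9, 0.1, -0.1]
force: [0.0, 0.4, -0.9]
grip_width: 0.043
grasp_force: 40.0
time_s: 13.35
tool_pos: [0.4469, -0.3367, 0.1919]
tool_rot: [-180.0, 0.0, -13.5]
force: [-0.0, 0.2, -1.0]
grip_width: 0.0425
grasp_force: 50.0
```

```bash
python3 -m pendant '[{"tx":-0.04,"ty":0.04,"tz":0.4,"spin":0,"claw":0.7},{"tx":0,"ty":0,"tz":0.4,"spin":0,"claw":0.7},{"tx":0,"ty":0,"tz":0.36,"spin":0,"claw":0.7},{"tx":0,"ty":0,"tz":0,"spin":0,"claw":0.7},{"tx":0,"ty":0,"tz":0,"spin":0,"claw":0.7}]'
python3 - <<'E'
from h import *
o=env.get_obs();p=o['tool_pos'];print(p)
b=shot('scene','s5.png');a=shot('top','t5.png')
for n,z in(('knob ctr under',p[2]-.033),):print(proj('scene',[.4457,-.338,z]))
print('shaft top',proj('scene',[.4457,-.338,.093]))
cv2.imwrite('pics/m5.png',np.hstack([cv2.resize(b[150:230,390:480],None,fx=5,fy=5,interpolation=cv2.INTER_CUBIC),cv2.resize(a[255:335,440:500],None,fx=5,fy=5)])[:,:,::-1])
E
```

```text
time_s: 13.98
tool_pos: [0.4447, -0.3396, 0.1347]
tool_rot: [180.0, -0.1, -13.6]
force: [-0.9, 0.2, -1.5]
grip_width: 0.0427
grasp_force: 50.0
[ 0.44470155 -0.33959599  0.13465431]
[431.15089535 173.95004388]
shaft top [430.66235456 176.29591924]
```

View pics/m5.png

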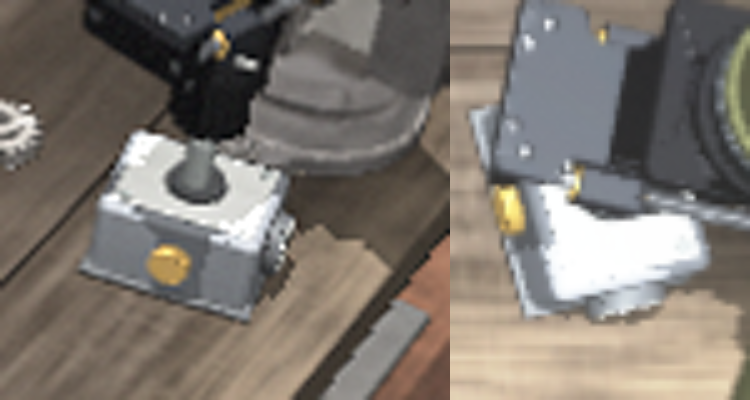

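```bash
python3 -c "
from h import *
s=cv2.imread('pics/s5.png',0)
print('    '+' '.join('%3d'%v for v in range(418,448)))
for r in range(164,196): print(r,' '.join('%3d'%v for v in s[r,418:448]))
"
```

```text
418 419 420 421 422 423 424 425 426 427 428 429 430 431 432 433 434 435 436 437 438 439 440 441 442 443 444 445 446 447
164  76  63  35  23  16  22  37  48  20  18  19  16  15  22  22  29  31  34  33  26  25  23  37  38  19  54 127 121 127 128
165  79  77  71  52  24  19  19  25  18  17  20  17  19  16  29  36  36  29  35  32  32  30  25  24  21  54 126 122 121 120
166  76  79  76  73  61  38  21  14  18  45  48  17  20  21  30  33  34  27  32  30  33  27  25  24  18  54 126 121 121 115
167  74  77  74  72  71  70  33  15  18  50  34  15  20  22  27  27  27  31  28  29  27  23  23  22  45 109 124 120 119 117
168  76  75  73  73  74  66  27  19  24  28  23  12  20  26  24  25  24  23  26  26  21  24  25  60  57 113 119 122 119 121
169  76  74  70  73  77  67  33  13  15  15  17  15  19  25  22  24  27  25  21  26  20  20  34 100  76  69  81  96 102 121
170  73  74  73  74  77  51  20  16  22  19  19  16  15  29  21  25  25  25  24  24  22  30 115 118 103  92  77  62  65  79
171  72  75  78  81  80  39  14  20  20  18  16  14  18  26  23  23  23  26  25  25  23  30 126 122 122 117 108 
[... 2287 characters left out ...]
  70  58  60  61 134 139 213 222 219 219 219 220 218 216 214 234 217 191  79  57
191 139 193 219 223 221 221 220 221 223 228 230 231 232 229 226 224 222 218 218 217 217 216 215 255 255 229 204 152  67  51
192 128 125 126 146 188 243 236 224 224 223 222 222 222 222 221 220 220 219 218 218 216 214 255 255 255 219 200  94 107  64
193 168 130 133 131 129 125 143 162 201 223 226 224 222 221 220 220 218 220 219 218 216 255 255 255 222 209 165 118 139 129
194 117 105 114 123 130 129 129 129 126  99 147 193 246 232 225 222 255 240 216 255 255 255 255 255 224 205  92 156 151 152
195 129 107  92  98 106 111 123 127 131 133 130 126 127 147 168 200 255 255 255 255 255 253 255 226 212 179 154 178 164 179
```

```bash
python3 -c "
from h import *
th=np.linspace(0,6.28,300)
for z in(.07,.075,.08,.085):print(z,proj('scene',[.4457,-.338,z]))
def sil(c,r,z):
    P=np.array([proj('scene',[c[0]+r*np.cos(t),c[1]+r*np.sin(t),z]) for t in th]);return P.min(0),P.max(0),P[P[:,0].argmax()],P[P[:,0].argmin()]
for c in((.4457,-.338),(.4457,-.340)):
  for z in(.1015,.105):print(c,z,sil(c,.022,z))
print('boss',sil((.4457,-.338),.019,.061))
J=lambda dx,dy:proj('scene',[.4457+dx,-.338+dy,.1])-proj('scene',[.4457,-.338,.1])
print(J(.001,0),J(0,.001))
"
```

```text
0.07 [429.37932061 182.44643354]
0.075 [429.65636016 181.11964582]
0.08 [429.93444083 179.78717335]
0.085 [430.21356702 178.44898538]
(0.4457, -0.338) 0.1015 (array([423.45828821, 169.14696456]), array([438.83022063, 178.93399342]), array([438.83022063, 174.9157184 ]), array([423.45828821, 173.13092092]))
(0.4457, -0.338) 0.105 (array([423.64491845, 168.19552708]), array([439.04052789, 177.978445  ]), array([439.04052789, 173.96295387]), array([423.64491845, 172.17658219]))
(0.4457, -0.34) 0.1015 (array([423.78778684, 168.8030766 ]), array([439.14798457, 178.57563637]), array([439.14798457, 174.5638675 ]), array([423.78778684, 172.78065269]))
(0.4457, -0.34) 0.105 (array([423.97474544, 167.85186362]), array([439.35857766, 177.62029067]), array([439.35857766, 173.61131713]), array([423.97474544, 171.82652767]))
boss (array([422.36323131, 180.61197381]), array([435.40612255, 189.09985998]), array([435.40612255, 185.60999936]), array([422.36323131, 184.17191737]))
[-0.3092662  -0.13641228] [-0.16194597  0.17576113]
```

```bash
python3 -m pendant '[{"tx":0,"ty":-0.03,"tz":0.06,"spin":0,"claw":0.7},{"tx":0,"ty":0,"tz":0.08,"spin":0,"claw":0.7},{"tx":0,"ty":0,"tz":0.07,"spin":0,"claw":0.7},{"tx":0,"ty":0,"tz":0.07,"spin":0,"claw":0.7},{"tx":0,"ty":0,"tz":0.07,"spin":0,"claw":0.7},{"tx":0,"ty":0,"tz":0,"spin":0,"claw":0.7},{"tx":0,"ty":0,"tz":0,"spin":0,"claw":0.7}]'
```

```text
time_s: 14.95
tool_pos: [0.4446, -0.338, 0.1166]
tool_rot: [180.0, 0.0, -13.6]
force: [-0.7, 0.4, -0.6]
grip_width: 0.0427
grasp_force: 50.0
```

The knob's underside is at about 84 mm, 9 mm over the shaft, with no force. The D has entered, so I continue.

```bash
python3 -m pendant '[{"tx":0,"ty":0,"tz":0.07,"spin":0,"claw":0.7},{"tx":0,"ty":0,"tz":0.07,"spin":0,"claw":0.7},{"tx":0,"ty":0,"tz":0.06,"spin":0,"claw":0.7},{"tx":0,"ty":0,"tz":0,"spin":0,"claw":0.7}]'
python3 -m pendant '[{"tx":0,"ty":0,"tz":0.06,"spin":0,"claw":0.7},{"tx":0,"ty":0,"tz":0.06,"spin":0,"claw":0.7},{"tx":0,"ty":0,"tz":0.05,"spin":0,"claw":0.7},{"tx":0,"ty":0,"tz":0,"spin":0,"claw":0.7},{"tx":0,"ty":0,"tz":0,"spin":0,"claw":0.7}]'
```

```text
time_s: 15.45
tool_pos: [0.4445, -0.338, 0.1062]
tool_rot: [-180.0, 0.0, -13.6]
force: [-0.5, -0.7, -0.7]
grip_width: 0.0427
grasp_force: 50.0
time_s: 16.08
tool_pos: [0.4447, -0.3381, 0.0992]
tool_rot: [180.0, -0.0, -13.6]
force: [-2.8, 2.3, 8.5]
grip_width: 0.0425
grasp_force: 50.0
```

```bash
python3 -m pendant '[{"tx":0,"ty":0,"tz":0.04,"spin":0,"claw":0.7},{"tx":0,"ty":0,"tz":0.04,"spin":0,"claw":0.7},{"tx":0,"ty":0,"tz":0.02,"spin":0,"claw":0.7},{"tx":0,"ty":0,"tz":0,"spin":0,"claw":0.7},{"tx":0,"ty":0,"tz":0,"spin":0,"claw":0.7},{"tx":0,"ty":0,"tz":0,"spin":0,"claw":0.7}]'
python3 - <<'E'
from h import *
b=shot('scene','s6.png')
cv2.imwrite('pics/m6.png',cv2.resize(b[130:240,370:490],None,fx=5,fy=5,interpolation=cv2.INTER_CUBIC)[:,:,::-1])
E
```

```text
time_s: 16.82
tool_pos: [0.4451, -0.3382, 0.097]
tool_rot: [179.9, -0.0, -13.6]
force: [-7.7, 6.6, 23.0]
grip_width: 0.0427
grasp_force: 50.0
```

View pics/m6.png

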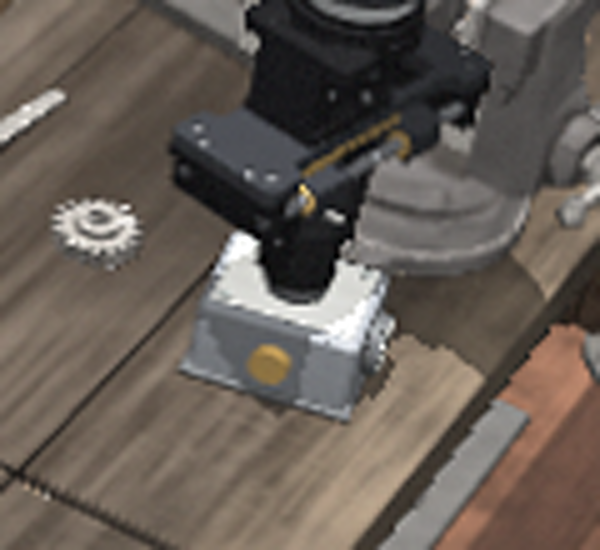

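The knob is seated just above the boss, at about (429,189) in the scene view. The force has risen to 23 N at the predicted 97 mm TCP height, so the shaft is on its stop. I hand in.

```bash
python3 -c "
from cell import env
print(env.sign_off())"
```

```text
the job is handed in; nothing more can be done
None
```

I squeezed the blow-gun trigger to its stop and released it, seated the knob on the D-shaft, and handed in still holding it down at about 23 N, with the shaft judged at its stop; no verdict came back.

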